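# Hold the sprung blast gate half open for the suction reading

### The arm

A 6-joint arm with a two-finger parallel gripper is mounted at the origin on a cart in front of the work surface, level with it; the furniture and walls round the work are solid. World frame = base frame: x ahead of the robot, y to its left, z up, the work surface at z = 0. Lengths are in m, angles in degrees, forces in N, time in s.
With the tool pointing down it reaches from about 0.35 to 0.875 m from the base axis. Payload 4.2 kg.
Tool frame: the origin (TCP) lies midway between the tips of the shut fingers; the grasp point (between the pads) lies 19 mm behind it; z points along the fingers, y is the line along which they close (so a half turn about z gives the same grasp; the last joint's range is limited). The gripper opens to 87 mm and grips with 3 to 60 N. Pads are 19 mm wide; open, the fingers measure 117 mm over their backs; the gripper's body (75 mm by 190 mm) begins 51 mm behind the grasp point.
Start: joints at [-60.699, 22.042, 0.453, 0, -68.411, -14.817], TCP at [0.156, -0.605, 0.223] pointing down, gripper open.
Joint ranges: [-179.83, 179.83], [-69.29, 118.12], [-61.27, 80.66], [-181.25, 117.63], [-171.15, -9.14], [-177.46, 177.46]. Speed limits (degrees/s): [159.86, 159.86, 180, 180, 180, 180].

### API

Orientations are given as a 3x3 rotation matrix whose columns are the frame's x, y, z axes.
In Python, from station import sense, capture, finish_job, silhouettes, landmark_of gives the robot as it stands.
- The arm moves only by the tool step_arm, never from a script. Its arguments are lists of equal length, an entry for each row: "linear": the shift along the tool's x, y, z in mm, a list of three; "delta_rot": the turn, a rotation vector about the tool's x, y, z in rad, a list of three; "grip": the finger opening in mm, from 0 to 87. A call has 1 to 10 rows; each row shifts and turns the commanded pose from where the row before left it, along the tool's axes as they then stand; what a row does not reach is not made up. A row lasts 1/8 s, in which the tool goes at most 62.5 mm and 10.7 degrees, less where a joint would pass 70% of its speed; a pose out of reach is approached as far as the arm can. A call with a gripper value outside its range is refused whole. The fingers move at their own pace and stop on an object; the grip force is fixed at half the most. Time passes only in rows, so rows that do not move let the fingers close. It gives the time, the measured TCP pose, the force, the opening and the grip force at its end, in the units of the state.
- sense(): the state, without advancing time (a new reading comes with each control period).
- capture(name): name is "scene" or "top" or "wrist"; returns a dict with "img" (384x512x3 uint8, red, green, blue), "fx", "fy", "cx", "cy" (pixels), "world_to_cam" (4x4, takes a point from world to camera coordinates); the wrist camera has in their place "mount" (4x4, takes a point from camera to tool coordinates, whose origin is the TCP and whose axes are the flange's). Camera axes: x right, y up, looking along -z (the intrinsics and any distortion apply to the point x, -y, -z); pixel columns grow to the right and rows downward; lengths in m; the calibration is good to about 2 mm. A picture is of the moment at which its call begins: read the wrist's pose just before it. There is no depth.
- finish_job(): hands the job in; it is judged then, once.
Trained networks look in the newest picture that a camera, given by its name, has taken for a name from the list of things; names that differ only in an ending like _2 or _b are one class to them, and where a whole thing is asked for, a point or a joint stands for the part that bears it (a point fixed in the world has none). Each returns a list of dicts, best first, with "score" (0 to 1); they miss things now and then, are a little off and sometimes report something else, mostly with a low value. They report only what shows in the picture. A call takes as long as a camera call.
- silhouettes(camera, label): "mask" (384x512 bool, what is visible of it) and "point" ([column, row] in pixels, amid what is visible of it).
- landmark_of(camera, label): "point" ([column, row] in pixels: a listed point, or the origin of a listed thing).
The state is a dict: "time_s": time; "joints": joint angles; "joint_velocities": joint speeds; "effort": joint torques, N m; "tcp_pos": TCP position; "ee_rot": TCP orientation; "wrist_force": force on the tool from outside, world axes, zero at the start; "moment": the same for the moment, N m; "gripper_width": opening from 0.0 (shut) to 1.0 (fully open); "gripper_force": force on a finger pad.
Only numpy, scipy, OpenCV 4.12 (cv2) and the standard library are available. Lean on these libraries where they do the work, as an engineer would, in place of code of your own. Each camera call takes 0.05 s, during which the arm holds its last target. There are 200 camera calls.

### The job

We are taking a suction reading on the chip separator. First slide the flat clean-out cover fully home over the chip trap so that it draws no false air; only then pull the sprung blast gate out by its knob to half open and finish while still holding it steady there, because it snaps shut if let go. Leave the tools lying round the separator where they are.

Things in the scene. Friction and masses are not known exactly. Their poses are not given: they have to be found in the camera images.
- separator: fixed grey steel box 176 (x) x 296 (y) x 110 mm high. Origin: centre of underside; x from front to back, y to its left, z up. On top: at +y the chip trap, an opening 124 x 98 mm with a flat cover in rails; at -y the blast gate in an aluminium frame with an upright round inlet collar, 72 mm wide, 158 mm above the bench, at x +20, y -70 mm. The shut gate juts 120 mm in front of the origin.
- cover (a joint): slide of the flat steel clean-out cover (138 x 112 x 3.5 mm), m: 0 = fully home at its back stop, trap covered; grows to 0.100 as it is drawn out to the front (-x of the separator). It starts 55 to 95 mm open, rubs with about 2 N and stays where it is left.
- cover_handle (a point): middle of the cover's handle, a bar 10 mm thick, 64 mm long across the slide (along the separator's y) on two posts; 142.5 mm above the bench, 28 mm above the cover's top. At x -45, y +65 mm of the separator when the cover is home; it moves with it along x.
- gate (a joint): travel of the blast gate, m: 0 = shut; grows as it is pulled to the front (-x of the separator); half open 0.032, fully open 0.064. Springs resist with 3 N shut, 10 N at half, 17 N at full, and shut it when let go. Cross lines on the blade come out from under the frame's front edge: short at 1/4, long at half, short at 3/4, long at full.
- pull_knob (a point): the gate's upright black round knob, 22 mm thick (18 mm in its lowest 6 mm), 40 mm tall, on a steel cross bar (12 x 122 x 11 mm) at the blade's front end, at x -110, y -70 mm of the separator when shut, in front of the box. This point: centre of its underside, 123 mm above the bench, on top of the cross bar. Axes as the separator's; pulled along -x.
- screwdriver: loose red-handled screwdriver, 190 mm, lying on the bench to the left of the separator; not to be moved. Origin: its middle, on the bench.
- spanner: loose steel spanner, 161 mm, lying to the right of the separator; not to be moved. Origin: its middle, on the bench.
- marker: loose white marker pen, 135 mm, lying on the bench in front of the separator; not to be moved. Origin: its middle, on the bench.

How it is judged (in metres and radians):
On the way:
1. the clean-out cover is fully home while the gate is still shut (value of joint cover below 0.004 m and value of joint gate below 0.008 m), for 0.2 s.
At the end, for the whole second after the job is handed in: The program ends holding: through the last second the fingers still bear on the gate's knob (over 4 N), the gate stands still at half travel (27 to 37 mm of 64 mm), and the clean-out cover is still fully home (within 4 mm) (value of joint gate between 0.027 and 0.037 m and velocity of joint gate between -0.01 and 0.01 m/s and contact force between gate and the fingers above 4 N and value of joint cover below 0.004 m); the arm keeps its last pose, push and grip.
It fails at once if the gate is pulled open (over 10 mm) while the clean-out cover is not home (over 6 mm open) (value of joint gate above 0.01 m and value of joint cover above 0.006 m).
It fails at once if a tool lying beside the separator is shifted by more than 30 mm (distance of any of screwdriver, spanner, marker from where it was at the start of the episode above 0.03 m).
It also fails if it takes over 48 s, if anything falls off the work surface, if the arm or the gripper's body presses on something with over 40 N, if the wrist force passes 120 N, or if a joint passes its speed limit or range.

## Working session

There is one attempt and no reset: what is moved stays moved. The work goes in short steps, Python scripts to look and compute and a tool call to move; the robot and the scene stay as the last step left them, time stands still between calls to the robot, and variables do not carry over. Pictures are saved under pics/ and viewed, at most 10 in all, crops included, and the job is handed in when it is done.

Besides the shell and the picture viewer there is one more tool, called after ">>>" by a JSON object that holds its "fn" and its "kwargs". step_arm: Moves the arm, as the interface text tells. Its arguments: {"type":"object","properties":{"linear":{"type":"array"},"delta_rot":{"type":"array"},"grip":{"type":"array"}},"required":["linear","delta_rot","grip"]}

```bash
mkdir -p pics; cat > h.py <<'E'
import numpy as np, cv2
from station import *
def cap(n):
    s=sense(); c=capture(n); c['s']=s
    if 'mount' in c:
        T=np.eye(4);T[:3,:3]=s['ee_rot'];T[:3,3]=s['tcp_pos']; c['c2w']=T@np.array(c['mount'])
    else: c['c2w']=np.linalg.inv(np.array(c['world_to_cam']))
    return c
def ray(c,p,z):
    d=np.array([(p[0]-c['cx'])/c['fx'],-(p[1]-c['cy'])/c['fy'],-1.]); M=c['c2w']
    d=M[:3,:3]@d; o=M[:3,3]; return o+d*(z-o[2])/d[2]
def save(c,n): cv2.imwrite('pics/'+n,cv2.cvtColor(c['img'],cv2.COLOR_RGB2BGR))
E
python3 - <<'E'
from h import *
s=sense();print(s['tcp_pos'],s['ee_rot'],s['time_s'],s['gripper_width'])
ims=[]
for n in['scene','top']:
    c=cap(n);ims.append(c['img']);print(n,[k for k in c],c['c2w'][:3,3])
    for l,z in[('separator',0),('cover_handle',.1425),('pull_knob',.123),('screwdriver',0),('spanner',0),('marker',0)]:
        for d in landmark_of(n,l)[:2]: print(l,round(d['score'],2),np.round(d['point']),np.round(ray(c,d['point'],z),4))
    save(c,n+'0.png')
E
```

```text
[ 0.15618361 -0.60452446  0.22144937] [[-9.68273990e-01 -2.49890091e-01 -6.49835167e-04]
 [-2.49890918e-01  9.68271629e-01  2.14066404e-03]
 [ 9.42862233e-05  2.23513722e-03 -9.99997498e-01]] 0.0 1.003107201967638
scene ['img', 'fx', 'fy', 'cx', 'cy', 'world_to_cam', 's', 'c2w'] [ 0.22752256 -0.16121564  0.85421797]
separator 0.92 [272. 226.] [0.5921 0.0108 0.    ]
separator 0.69 [227. 162.] [0.6863 0.2061 0.    ]
cover_handle 0.64 [207. 207.] [0.4972 0.117  0.1425]
pull_knob 0.72 [250. 254.] [ 0.4628 -0.0088  0.123 ]
screwdriver 0.62 [227. 164.] [0.6828 0.2021 0.    ]
spanner 0.81 [327. 286.] [ 0.5311 -0.1664  0.    ]
marker 0.65 [224. 244.] [0.4923 0.0816 0.    ]
top ['img', 'fx', 'fy', 'cx', 'cy', 'world_to_cam', 's', 'c2w'] [0.39033706 0.0792141  1.05663196]
separator 0.88 [270. 191.] [0.5941 0.0122 0.    ]
cover_handle 0.98 [225. 224.] [0.4963 0.1189 0.1425]
pull_knob 0.85 [289. 236.] [ 0.4699 -0.0207  0.123 ]
screwdriver 0.78 [198. 157.] [0.6855 0.1961 0.    ]
spanner 0.82 [344. 220.] [ 0.5195 -0.1727  0.    ]
marker 0.42 [243. 232.] [0.4919 0.0816 0.    ]
```

```bash
python3 -c "
import cv2,numpy as np
a=cv2.imread('pics/scene0.png');b=cv2.imread('pics/top0.png')
cv2.imwrite('pics/m.png',cv2.resize(np.hstack([a,b]),(800,300),interpolation=cv2.INTER_AREA))"
```

```text
(no output)
```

View pics/m.png

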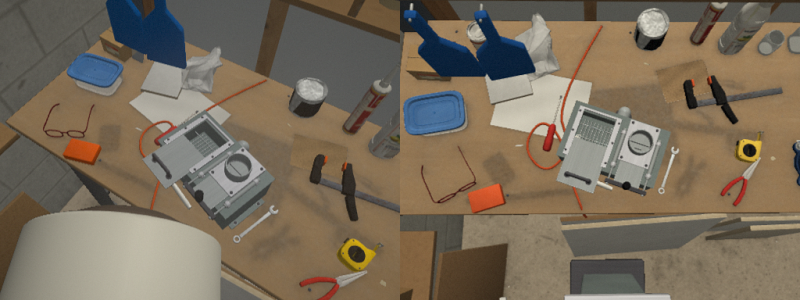

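The mosaic shows the separator near scene (272,226) and top (270,191), turned clockwise. The cover is drawn out to the front, and the spanner, marker and screwdriver lie close by. I'll zoom in for its yaw.

```bash
python3 - <<'E'
from h import *
a=cv2.imread('pics/top0.png')[120:270,170:370]
cv2.imwrite('pics/t1.png',cv2.resize(a,(800,600),interpolation=cv2.INTER_CUBIC))
E
```

```text
(no output)
```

View pics/t1.png

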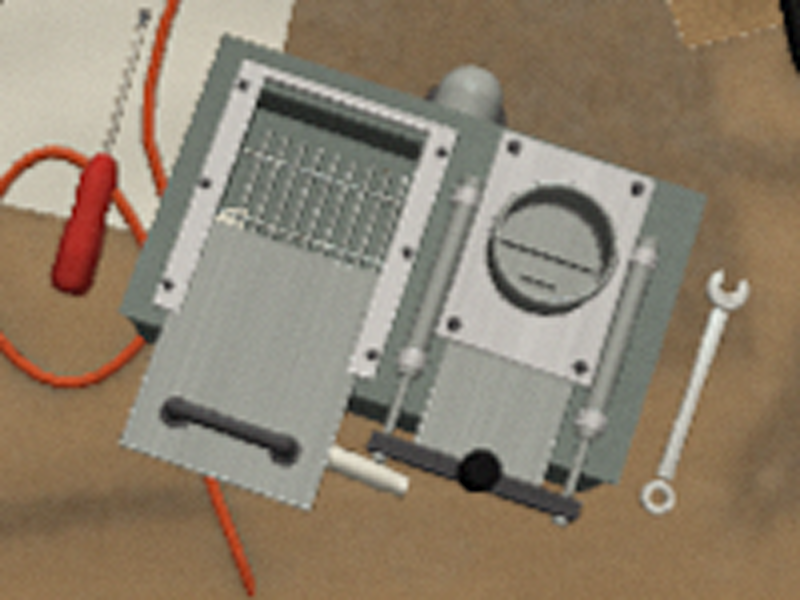

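The crop shows the box corners at about (225,37), (703,197), (613,485) and (122,315), the handle ends at (172,408) and (288,447), and the knob top at (480,470). The marker lies between the cover and the gate bar.

```bash
python3 - <<'E'
from h import *
c=cap('top')
f=lambda u,v,z: ray(c,(170+u/4,120+v/4),z)[:2]
C=[f(*p,.11) for p in[(225,37),(703,197),(613,485),(122,315)]]
print(np.round(C,4),np.mean(C,0))
L=np.array([[88,148],[88,-148],[-88,-148],[-88,148]])/1000
H,_=cv2.estimateAffinePartial2D(L,np.array(C)); print(H,np.degrees(np.arctan2(H[1,0],H[0,0])),np.hypot(H[0,0],H[1,0]))
a,b=f(172,408,.1425),f(288,447,.1425);print(a,b,(a+b)/2,np.degrees(np.arctan2(*(a-b)[::-1]))-90)
k=f(480,470,.163);print('knob',k)
l=f(377,443,.12),f(573,515,.12);print('bar',l,np.degrees(np.arctan2(*(l[0]-l[1])[::-1]))-90)
th=np.radians(-18)
for t in(-16,-17,-18,-19,-20):
    t=np.radians(t);R=np.array([[np.cos(t),-np.sin(t)],[np.sin(t),np.cos(t)]])
    o=np.mean(C,0);print(np.degrees(t),'handle',R.T@((a+b)/2-o),'knob',R.T@(k-o))
E
```

```text
[[ 0.7206  0.1188]
 [ 0.6242 -0.1562]
 [ 0.4596 -0.0979]
 [ 0.5565  0.176 ]] [0.59024119 0.01016055]
[[ 0.92889935  0.3269367   0.59024119]
 [-0.3269367   0.92889935  0.01016055]] -19.390099583975353 0.9847545926638465
[0.4998466  0.14497599] [0.47851714 0.08254952] [0.48918187 0.11376276] -18.863929576895487
knob [ 0.46395861 -0.01825051]
bar (array([0.48264687, 0.03358658]), array([ 0.44263021, -0.07342073])) -20.50388570356
-16.0 handle [-0.12570109  0.07173312] knob [-0.11355946 -0.06211866]
-17.0 handle [-0.12693386  0.0695284 ] knob [-0.11245804 -0.06409108]
-18.0 handle [-0.12812796  0.06730251] knob [-0.11132237 -0.06604399]
-19.0 handle [-0.12928304  0.06505612] knob [-0.11015279 -0.06797677]
-20.0 handle [-0.13039873  0.06278991] knob [-0.10894965 -0.06988885]
```

>>> {"fn": "step_arm", "kwargs": {"linear": [[-28,34,-2],[-28,34,-2],[-28,34,-2],[-28,34,-2],[-28,34,-2],[-28,34,-2],[-28,34,-2],[-28,34,-2],[-28,34,-2]], "delta_rot": [[0,0,0],[0,0,0],[0,0,0],[0,0,0],[0,0,0],[0,0,0],[0,0,0],[0,0,0],[0,0,0]], "grip": [60,60,60,60,60,60,60,60,60]}}

```text
time_s: 1.88
tcp_pos: [0.3242, -0.2445, 0.241]
ee_rot: [[-0.968, -0.25, 0.001], [-0.25, 0.968, -0.0], [-0.001, -0.001, -1.0]]
wrist_force: [0.2, -0.9, -0.1]
gripper_width: 0.691
gripper_force: 0.0
```

>>> {"fn": "step_arm", "kwargs": {"linear": [[-28,34,-2],[-28,34,-2],[-28,34,-2],[-28,34,-2],[-28,34,-2],[-28,34,-2],[-28,34,-2]], "delta_rot": [[0,0,0],[0,0,0],[0,0,0],[0,0,0],[0,0,0],[0,0,0],[0,0,0]], "grip": [60,60,60,60,60,60,60]}}

```text
time_s: 2.75
tcp_pos: [0.4545, 0.0351, 0.255]
ee_rot: [[-0.968, -0.251, 0.001], [-0.251, 0.968, 0.0], [-0.001, 0.0, -1.0]]
wrist_force: [-0.1, 0.8, 0.4]
gripper_width: 0.688
gripper_force: 0.0
```

>>> {"fn": "step_arm", "kwargs": {"linear": [[0,0,0],[0,0,0],[0,0,0],[0,0,0],[0,0,0],[0,0,0],[0,0,0],[0,0,0]], "delta_rot": [[0,0,-0.14],[0,0,-0.14],[0,0,-0.14],[0,0,-0.14],[0,0,-0.14],[0,0,-0.14],[0,0,-0.14],[0,0,0]], "grip": [60,60,60,60,60,60,60,60]}}

```text
time_s: 3.75
tcp_pos: [0.454, 0.0336, 0.2547]
ee_rot: [[-0.333, -0.943, 0.0], [-0.943, 0.333, 0.0], [-0.0, -0.0, -1.0]]
wrist_force: [0.1, 0.5, 0.2]
gripper_width: 0.69
gripper_force: 0.0
```

```bash
python3 - <<'E'
from h import *
c=cap('wrist');s=c['s'];R=np.array(s['ee_rot']);print(s['tcp_pos'],R.round(3),s['joints'],s['time_s'],s['wrist_force'])
for l,z in[('cover_handle',.1425),('pull_knob',.123),('marker',0),('separator',0)]:
    for d in landmark_of('wrist',l)[:2]:
        p=ray(c,d['point'],z);print(l,round(d['score'],2),np.round(d['point']),p.round(4),(R.T@(p-s['tcp_pos'])).round(4))
for d in silhouettes('wrist','cover_handle')[:1]: print('mask',d['mask'].sum(),d['point'])
save(c,'w1.png')
E
```

```text
[0.45402153 0.03364687 0.25469918] [[-0.333 -0.943  0.   ]
 [-0.943  0.333  0.   ]
 [-0.    -0.    -1.   ]] [ 2.47861917e+01  3.77696384e+00 -1.89721396e+01 -1.28226334e-03
 -6.72312185e+01 -4.42449221e+01] 3.75 [0.13927468 0.49019679 0.18904624]
cover_handle 0.74 [244. 281.] [0.491  0.1111 0.1425] [-0.0853 -0.009   0.1122]
pull_knob 0.61 [221. 136.] [ 0.4662 -0.0159  0.123 ] [ 0.0427 -0.0279  0.1317]
marker 0.66 [234. 200.] [0.4946 0.0739 0.    ] [-0.0514 -0.0248  0.2547]
separator 0.78 [142. 183.] [0.5963 0.0134 0.    ] [-0.0282 -0.1409  0.2547]
mask 7040 [222.3, 245.5]
```

View pics/w1.png

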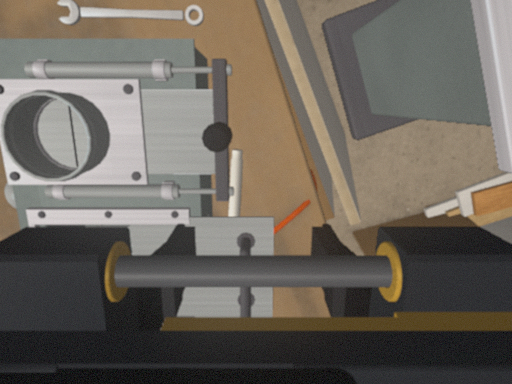

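The wrist view shows the handle bar running up the image from (245,315) to (246,240), the knob top at (217,136), and the axes well aligned with the tool.

```bash
python3 - <<'E'
from h import *
c=cap('wrist');s=c['s'];R=np.array(s['ee_rot'])
for n,p,z in[('hend',(246.5,241),.1475),('hmid',(245.5,300),.1475),('knobtop',(217,136.5),.163),('bar1',(219,62),.123),('bar2',(222,198),.123),('boxfr',(193,42),.11),('boxfr2',(203,212),.11),('covfr',(272,218),.1145),('covfr2',(272,312),.1145)]:
    p=ray(c,p,z);print(n,p.round(4),(R.T@(p-s['tcp_pos'])*1000).round(1))
E
```

```text
hend [0.4747 0.0737 0.1475] [-44.6  -6.2 107.1]
hmid [0.4949 0.1274 0.1475] [-101.9   -7.4  107.1]
knobtop [ 0.4647 -0.0187  0.163 ] [ 45.9 -27.4  91.6]
bar1 [ 0.4468 -0.0722  0.123 ] [102.3 -28.3 131.6]
bar2 [0.4855 0.0365 0.123 ] [-13.1 -28.7 131.6]
boxfr [ 0.4624 -0.0959  0.11  ] [119.5 -51.  144.6]
boxfr2 [0.5099 0.0466 0.11  ] [-30.7 -48.4 144.6]
covfr [0.4494 0.0727 0.1145] [-35.2  17.4 140.1]
covfr2 [0.4818 0.1692 0.1145] [-137.    18.8  140.1]
```

>>> {"fn": "step_arm", "kwargs": {"linear": [[-29,-2,0],[-29,-3,0],[-29,-2,0],[0,0,30],[0,0,30],[0,0,30],[0,0,20],[0,0,10],[0,0,8],[0,0,0]], "delta_rot": [[0,0,0],[0,0,0],[0,0,0],[0,0,0],[0,0,0],[0,0,0],[0,0,0],[0,0,0],[0,0,0],[0,0,0]], "grip": [60,60,60,60,60,60,60,60,60,60]}}

```text
time_s: 5.35
tcp_pos: [0.4896, 0.1135, 0.1265]
ee_rot: [[-0.332, -0.943, -0.0], [-0.943, 0.332, -0.0], [0.0, 0.0, -1.0]]
wrist_force: [-0.6, -0.9, -0.3]
gripper_width: 0.693
gripper_force: 0.0
```

>>> {"fn": "step_arm", "kwargs": {"linear": [[0,0,0],[0,0,0],[0,0,0],[0,0,0],[0,0,0],[0,0,0]], "delta_rot": [[0,0,0],[0,0,0],[0,0,0],[0,0,0],[0,0,0],[0,0,0]], "grip": [40,25,5,5,5,5]}}

```text
time_s: 6.1
tcp_pos: [0.4897, 0.1134, 0.1266]
ee_rot: [[-0.332, -0.943, 0.0], [-0.943, 0.332, -0.0], [-0.0, -0.0, -1.0]]
wrist_force: [0.3, -0.3, -1.5]
gripper_width: 0.108
gripper_force: 14.7
```

>>> {"fn": "step_arm", "kwargs": {"linear": [[0,-10,0],[0,-15,0],[0,-15,0],[0,-15,0],[0,-10,0],[0,-8,0],[0,-4,0],[0,0,0]], "delta_rot": [[0,0,0],[0,0,0],[0,0,0],[0,0,0],[0,0,0],[0,0,0],[0,0,0],[0,0,0]], "grip": [5,5,5,5,5,5,5,5]}}

```text
time_s: 7.1
tcp_pos: [0.5629, 0.0875, 0.1266]
ee_rot: [[-0.332, -0.943, 0.002], [-0.943, 0.332, -0.0], [-0.0, -0.002, -1.0]]
wrist_force: [1.5, -2.2, 0.3]
gripper_width: 0.105
gripper_force: 30.0
```

>>> {"fn": "step_arm", "kwargs": {"linear": [[0,-2,0],[0,-2,0],[0,-2,0],[0,0,0]], "delta_rot": [[0,0,0],[0,0,0],[0,0,0],[0,0,0]], "grip": [5,5,5,5]}}

```text
time_s: 7.6
tcp_pos: [0.5678, 0.0858, 0.1266]
ee_rot: [[-0.331, -0.943, -0.0], [-0.943, 0.331, -0.0], [0.0, 0.0, -1.0]]
wrist_force: [-1.5, 0.9, 2.2]
gripper_width: 0.103
gripper_force: 30.0
```

>>> {"fn": "step_arm", "kwargs": {"linear": [[0,-1,0],[0,-1,0],[0,-1,0],[0,0,0]], "delta_rot": [[0,0,0],[0,0,0],[0,0,0],[0,0,0]], "grip": [5,5,5,5]}}

```text
time_s: 8.1
tcp_pos: [0.5707, 0.0848, 0.1266]
ee_rot: [[-0.332, -0.943, 0.0], [-0.943, 0.332, -0.0], [0.0, -0.0, -1.0]]
wrist_force: [-0.9, -0.8, 2.2]
gripper_width: 0.103
gripper_force: 30.0
```

>>> {"fn": "step_arm", "kwargs": {"linear": [[0,-1,0],[0,-1,0],[0,0,0]], "delta_rot": [[0,0,0],[0,0,0],[0,0,0]], "grip": [5,5,5]}}

```text
time_s: 8.48
tcp_pos: [0.571, 0.0846, 0.1265]
ee_rot: [[-0.332, -0.943, -0.003], [-0.943, 0.332, 0.0], [0.001, 0.003, -1.0]]
wrist_force: [-6.1, 2.8, 5.7]
gripper_width: 0.102
gripper_force: 30.0
```

>>> {"fn": "step_arm", "kwargs": {"linear": [[0,-1,0],[0,-1,0],[0,0,0]], "delta_rot": [[0,0,0],[0,0,0],[0,0,0]], "grip": [5,5,5]}}

```text
time_s: 8.85
tcp_pos: [0.571, 0.0846, 0.1265]
ee_rot: [[-0.332, -0.943, -0.007], [-0.943, 0.332, 0.001], [0.002, 0.007, -1.0]]
wrist_force: [-11.7, 7.4, 9.9]
gripper_width: 0.1
gripper_force: 30.0
```

>>> {"fn": "step_arm", "kwargs": {"linear": [[0,3,0],[0,0,0],[0,0,0],[0,0,0],[0,0,-25],[0,0,-35],[0,0,-30],[30,16,0],[35,17,0],[0,0,0]], "delta_rot": [[0,0,0],[0,0,0],[0,0,0],[0,0,0],[0,0,0],[0,0,0],[0,0,0],[0,0,0],[0,0,0],[0,0,0]], "grip": [5,45,45,45,45,45,45,45,45,45]}}

```text
time_s: 10.1
tcp_pos: [0.5176, 0.0328, 0.2169]
ee_rot: [[-0.333, -0.943, 0.0], [-0.943, 0.333, 0.0], [-0.0, -0.0, -1.0]]
wrist_force: [-0.3, 0.1, 0.0]
gripper_width: 0.519
gripper_force: 0.0
```

```bash
python3 - <<'E'
from h import *
c=cap('wrist');s=c['s'];R=np.array(s['ee_rot']);print(s['tcp_pos'],R.round(3),s['time_s'])
for l,z in[('cover_handle',.1425),('pull_knob',.123)]:
    for d in landmark_of('wrist',l)[:2]:
        p=ray(c,d['point'],z);print(l,round(d['score'],2),np.round(d['point']),p.round(4),(R.T@(p-s['tcp_pos'])).round(4))
save(c,'w2.png')
E
```

```text
[0.51755076 0.03283005 0.21692297] [[-0.333 -0.943  0.   ]
 [-0.943  0.333  0.   ]
 [-0.    -0.    -1.   ]] 10.1
cover_handle 0.58 [211. 287.] [0.5721 0.087  0.1425] [-0.0692 -0.0334  0.0745]
cover_handle 0.58 [282. 192.] [0.4959 0.0323 0.1425] [0.0077 0.0202 0.0744]
pull_knob 0.59 [296. 110.] [ 0.4667 -0.0183  0.123 ] [0.0651 0.0309 0.0939]
```

View pics/w2.png

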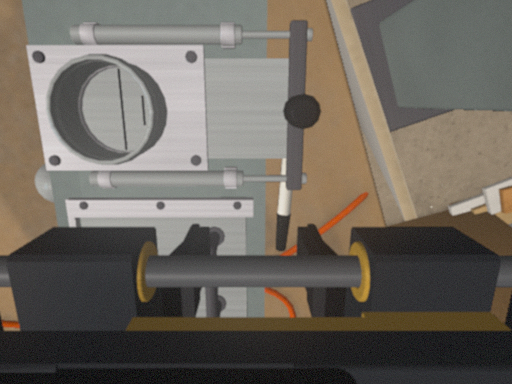

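The cover handle now sits back over the trap at about (212,270). The knob top is at (302,111), with the blade still shut.

>>> {"fn": "step_arm", "kwargs": {"linear": [[33,16,0],[33,16,0],[0,0,0],[0,0,25],[0,0,25],[0,0,20],[0,0,10],[0,0,6],[0,0,0]], "delta_rot": [[0,0,0],[0,0,0],[0,0,0],[0,0,0],[0,0,0],[0,0,0],[0,0,0],[0,0,0],[0,0,0]], "grip": [45,45,45,45,45,45,45,45,45]}}

```text
time_s: 11.38
tcp_pos: [0.4672, -0.0173, 0.1306]
ee_rot: [[-0.331, -0.944, 0.0], [-0.944, 0.331, -0.0], [0.0, -0.0, -1.0]]
wrist_force: [0.4, 0.4, 0.9]
gripper_width: 0.519
gripper_force: 0.0
```

>>> {"fn": "step_arm", "kwargs": {"linear": [[0,0,0],[0,0,0],[0,0,0],[0,0,0],[0,0,0]], "delta_rot": [[0,0,0],[0,0,0],[0,0,0],[0,0,0],[0,0,0]], "grip": [35,28,10,10,10]}}

```text
time_s: 12.0
tcp_pos: [0.4661, -0.0173, 0.1308]
ee_rot: [[-0.332, -0.943, -0.001], [-0.943, 0.332, 0.0], [0.0, 0.001, -1.0]]
wrist_force: [-5.0, 2.6, 5.8]
gripper_width: 0.244
gripper_force: 30.0
```

```bash
python3 - <<'E'
from h import *
c=cap('wrist');s=c['s'];print(s['tcp_pos'],s['gripper_width']*87,s['gripper_force'],s['wrist_force'])
save(c,'w3.png')
E
```

```text
[ 0.46613627 -0.01729786  0.13076105] 21.252011590923654 29.99404608272016 [-5.00842304  2.63656966  5.76746082]
```

View pics/w3.png

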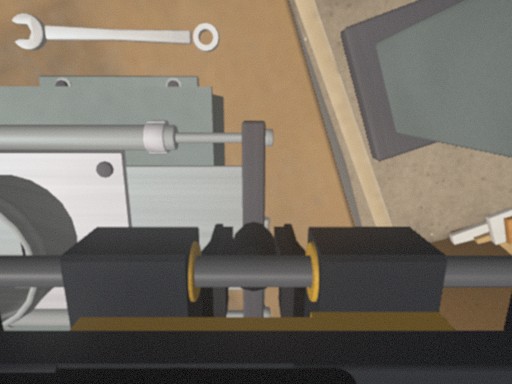

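The knob sits between the pads at about (253,245). The grip centred slightly behind it, so the shut stop gives a 5.6 N load. Now I'll pull.

>>> {"fn": "step_arm", "kwargs": {"linear": [[0,3,0],[0,4,0],[0,5,0],[0,5,0],[0,5,0],[0,4,0],[0,3,0],[0,2,0],[0,0,0],[0,0,0]], "delta_rot": [[0,0,0],[0,0,0],[0,0,0],[0,0,0],[0,0,0],[0,0,0],[0,0,0],[0,0,0],[0,0,0],[0,0,0]], "grip": [10,10,10,10,10,10,10,10,10,10]}}

```text
time_s: 13.3
tcp_pos: [0.4396, -0.0078, 0.1308]
ee_rot: [[-0.331, -0.944, 0.004], [-0.944, 0.331, -0.001], [-0.001, -0.004, -1.0]]
wrist_force: [7.1, -5.7, -4.2]
gripper_width: 0.242
gripper_force: 30.0
```

```bash
python3 - <<'E'
from h import *
s=sense();R=np.array(s['ee_rot']);d=np.array(s['tcp_pos'])-[.46614,-.0173,.13076];print((R.T@d*1000).round(1),R.round(4)[:,2],R.T@s['wrist_force'],s['gripper_width']*87,s['gripper_force'],s['time_s'])
E
```

```text
[-0.2 28.2 -0.2] [ 4.4e-03 -9.0e-04 -1.0e+00] [ 3.04892523 -8.59227435  4.21977325] 21.091012403609163 30.025722810532898 13.3
```

>>> {"fn": "step_arm", "kwargs": {"linear": [[0,2,0],[0,2,0],[0,0,0],[0,0,0],[0,0,0],[0,0,0]], "delta_rot": [[0,0,0],[0,0,0],[0,0,0],[0,0,0],[0,0,0],[0,0,0]], "grip": [10,10,10,10,10,10]}}

```text
time_s: 14.05
tcp_pos: [0.436, -0.0065, 0.1308]
ee_rot: [[-0.331, -0.944, 0.005], [-0.944, 0.331, -0.001], [-0.001, -0.005, -1.0]]
wrist_force: [7.2, -8.0, -4.1]
gripper_width: 0.24
gripper_force: 30.0
```

```bash
python3 - <<'E'
from h import *
c=cap('wrist')
s=sense();R=np.array(s['ee_rot']);d=np.array(s['tcp_pos'])-[.46614,-.0173,.13076];print((R.T@d*1000).round(1),R.T@s['wrist_force'],s['gripper_force'],s['time_s'])
save(c,'w4.png')
for n in['top','scene']:
    t=cap(n)
    for l,z in[('cover_handle',.1425),('marker',0),('spanner',0),('screwdriver',0)]:
        for d in landmark_of(n,l)[:1]: print(n,l,round(d['score'],2),ray(t,d['point'],z).round(4))
a=cv2.resize(t['img'][150:300,180:340],(400,375))[...,::-1]; cv2.imwrite('pics/m4.png',np.hstack([cv2.resize(cv2.imread('pics/w4.png')[:375,:400],(400,375)),a]))
E
```

```text
[-0.2 32.  -0.2] [ 4.0403997  -8.98268395  4.29251687] 30.02910422743298 14.1
top cover_handle 0.77 [0.5829 0.0867 0.1425]
top marker 0.59 [0.4976 0.0734 0.    ]
top spanner 0.57 [ 0.5265 -0.1663  0.    ]
top screwdriver 0.76 [0.6845 0.1974 0.    ]
scene spanner 0.64 [ 0.5273 -0.1693  0.    ]
```

View pics/m4.png

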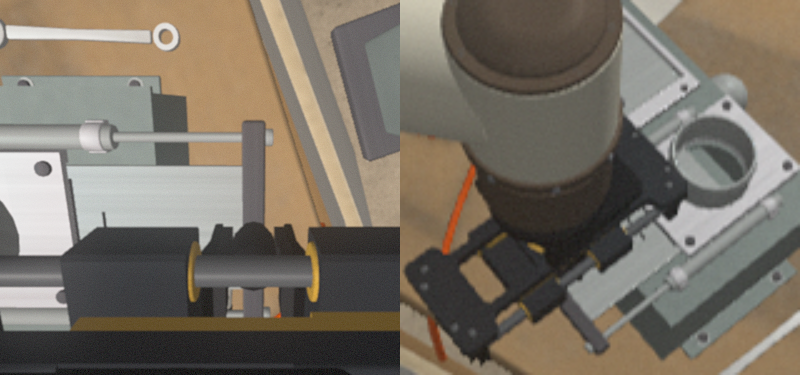

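The wrist view shows the long half-open line right at the frame's front edge (72,190) and the short 1/4 line out at (103,215). Travel reads 32.0 mm, the spring pull is about 9 N, and the tools haven't moved.

```bash
python3 -c "
from station import *
print(finish_job())"
```

```text
the job is handed in; nothing more can be done
None
```

I pushed the clean-out cover home to its stop first, then pulled the blast gate out 32 mm (half open) and handed the job in with the gripper still holding the knob; the tools were left where they lay, and no verdict came back.

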